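# Lock a fresh filter cartridge into the fume extractor's spring bayonet

### The arm

A 7-joint arm with a two-finger parallel gripper is mounted at the origin on the work surface. World frame = base frame: x ahead of the robot, y to its left, z up, the work surface at z = 0. Lengths are in m, angles in rad, forces in N, time in s.
With the tool pointing down it reaches from about 0.425 to 0.825 m from the base axis. Payload 3.6 kg.
Tool frame: the origin (TCP) lies where the fingers leave the gripper's body, on its centre line; the fingertips stand 73 mm ahead of it and the grasp point (between the pads) lies 54 mm ahead of it; z points along the fingers, y is the line along which they close (so a half turn about z gives the same grasp; the last joint's range is limited). The gripper opens to 85 mm and grips with 20 to 120 N. Pads are 22 mm wide; open, the fingers measure 114 mm over their backs; the gripper's body (76 mm by 85 mm) begins 54 mm behind the grasp point. The pads swing forward as they close: fully open they stand 13 mm farther back than shut.
Start: joints at [1.294, 0.615, -0.013, 1.423, 0.008, 1.103, -0.04], TCP at [0.161, -0.63, 0.304] pointing down, gripper open.
Joint ranges: [-3.12, 3.12], [-0.3, 2.06], [-1.34, 1.32], [0.26, 2.42], [-1.36, 4.5], [0.01, 1.98], [-2.84, 2.84]. Speed limits (rad/s): [2.79, 2.79, 3.14, 3.14, 3.14, 3.14, 3.14].

### API

Orientations are given as a unit quaternion [x, y, z, w].
In Python, from station import arm, snapshot, camera_info, ticket gives the robot as it stands. Calls block until the motion is done:
- arm.movep(position, orientation): joint-space move of the TCP to a pose.
- arm.line_to(position, velocity=0.15, ori=None): straight line of the TCP; ori=None keeps the orientation; velocity is the mean speed in m/s.
- arm.move_j(angles): joint-space move.
- arm.move_gripper(opening, effort=None): opening from 0.0 (shut) to 1.0 (fully open); effort is the grip in N (None keeps the last); returns when the fingers have stopped.
- arm.pause(seconds).
- arm.ik(position, orientation): joint angles nearest the present ones, or None.
- snapshot(name): name is "side" or "top" or "wrist"; returns the picture (400x640x3 uint8, blue, green, red); there is no depth.
- camera_info(name): a dict with "fx", "fy", "cx", "cy" (pixels), "R" (3x3) and "t" (3): a world point X has camera coordinates R X + t; the wrist camera has in their place "T_tool_cam" (4x4, takes a point from camera to tool coordinates, whose origin is the TCP and whose axes are the flange's). Camera axes: x right, y down, z forward; pixel columns grow to the right and rows downward; lengths in m; the calibration is good to about 2 mm. A picture is of the moment at which its call begins: read the wrist's pose just before it. camera_info takes no time and is no camera call.
A pose or a line that the arm cannot do raises arm.MotionError and nothing moves.
- ticket.finish_job(): hands the job in; it is judged then, once.
Readings, each from a call of its own:
- arm.read_time(): time.
- arm.read_joint_positions(): joint angles.
- arm.read_dq(): joint speeds.
- arm.read_effort(): joint torques, N m.
- arm.read_tool_pos(): TCP position.
- arm.read_eef_rot(): TCP orientation.
- arm.read_ft_force(): force on the tool from outside, world axes, zero at the start.
- arm.read_wrist_torque(): the same for the moment, N m.
- arm.read_opening(): opening from 0.0 (shut) to 1.0 (fully open).
- arm.read_finger_force(): force on a finger pad.
Only numpy, scipy, OpenCV 4.12 (cv2) and the standard library are available. Lean on these libraries where they do the work, as an engineer would, in place of code of your own. Each camera call takes 0.05 s, during which the arm holds its last target. There are 200 camera calls.

### The job

Fit the fresh white filter cartridge with the blue grip bar into the round socket on top of the fume extractor: find the notches with its two lugs, push it in against the spring and turn it a quarter clockwise (seen from above) until it clicks up and stays locked by itself, then let go. Leave the used dark cartridge and the things lying about on the table where they are.

Things in the scene. Friction and masses are not known exactly. Their poses are not given: they have to be found in the camera images.
- fresh_center (a point): Centre of the fresh cartridge, white with blue grip bar, standing upright: 100 mm tall, this point 50 mm above its underside, z up its axis. Drum 80 mm across, 64 mm tall; on it, centred, a bar 72 mm long (x), 22 mm wide (y), 36 mm high, so the bar spans 14 to 50 mm above this point: grip it across the 22 mm. A half turn about z makes no difference. 0.26 to 0.46 kg.
- fresh_lug (a point): Middle of the underside of one of the two blue lugs that stick out of the fresh cartridge's drum at its +x and -x, below the ends of the grip bar: 16 mm wide, 8 mm high, tips 50 mm from the cartridge's axis, undersides 38 mm below its centre.
- used_center (a point): Centre of the used cartridge: same shape, dark brown with a black bar. Stays where it is. The two cartridges may stand in either place.
- socket (a point): Centre of the bayonet socket's rim, on the extractor, z up. A fixed yellow ring, inner diameter 85 mm, has two notches opposite each other, 22 mm wide. Their angle is not measured: within 20 degrees either way of this frame's +x and -x; find it by touch or sight. Lugs that miss rest on the rim, cartridge centre 38 mm above this point; over the notches it drops 6 mm onto a sprung plate.
- extractor: Fume extractor: fixed grey box 220 x 220 x 70 mm, air slits on its front (-x), origin under its centre; on top the round dark socket, 122 mm across, rim 52 mm above the box. Inside, the lugs turn only clockwise from the notches, under the yellow flange; after 90 degrees they meet a stop (4 degrees play) below pockets 5 mm deep, into which the spring lifts them: locked.
- spring_plate (a joint): Sprung plate in the socket: travel down in m, 0 to 0.024. It takes 7 N to start and 0.5 N more per mm. Cartridge centre above the rim = 32 mm minus travel: free 32 mm; lugs just under the flange 18; turning freely 15; locked 23. Let go half-way round, it stays under the flange at 18 mm and can be regripped.
- palette: Bystander: round yellow palette with paint blobs, 140 mm across, 12 mm thick; origin at the centre of its underside.
- paint_tube: Bystander: white and ochre paint tube lying flat, 140 mm long, 26 mm high; origin at the centre of its underside.
- brush: Bystander: brush lying flat; origin at the centre of its underside.
- spray: Bystander: bottle with red cap, 60 mm across, 170 mm tall; origin at the centre of its underside.
- tape_wide: Bystander: brown tape roll, 116 mm across, 48 mm high, lying flat; origin at the centre of its underside.
- tape_yellow: Bystander: yellow tape roll, 112 mm across, 25 mm high, on top of the brown one; origin at the centre of its underside.
Mind the look-alikes: they are no part of the job. What is shaped like the part that bears fresh_center but orange or pink is not meant.

How it is judged:
On the way:
1. the cartridge is pushed into the socket against the spring, its lugs below the flange (centre less than 19.5 mm above the rim) (horizontal distance between fresh_center and socket below 0.006 m and angle between fresh_center's own z axis and vertical below 0.07 rad and z of fresh_center in the frame of socket below 0.0195 m), for 0.1 s.
At the end, for the whole second after the job is handed in: The fresh cartridge is locked in the socket by the spring: upright within 4 degrees, on the socket's axis within 6 mm, its centre 20.8 to 25.2 mm above the rim (locked 23; unlocked 32; unfinished under the flange 18), at rest and let go; the used cartridge still upright (horizontal distance between fresh_center and socket below 0.006 m and angle between fresh_center's own z axis and vertical below 0.07 rad and z of fresh_center in the frame of socket between 0.0208 and 0.0252 m and angle between used_center's own z axis and vertical below 0.1 rad); the robot touches nothing.
It fails at once if the used cartridge moved by more than 30 mm (distance of used_center from where it was at the start of the episode above 0.03 m).
It fails at once if another thing on the table moved by more than 40 mm (distance of any of palette, paint_tube, brush, spray, tape_wide, tape_yellow from where it was at the start of the episode above 0.04 m).
It also fails if it takes over 58 s, if anything falls off the work surface, if the arm or the gripper's body presses on something with over 40 N, if the wrist force passes 120 N, or if a joint passes its speed limit or range.

## Working session

There is one attempt and no reset: what is moved stays moved. The work goes in short steps, each a Python script; the robot and the scene stay as the last script left them, time stands still between calls to the robot, and variables do not carry over. Pictures are saved under pics/ and viewed, at most 10 in all, crops included, and the job is handed in when it is done.

```bash
ls; mkdir -p pics
python3 - <<'E'
from station import arm,snapshot,camera_info
import cv2,numpy as np
for n in("top","side","wrist"):
    cv2.imwrite(f"pics/{n}0.png",snapshot(n))
    c=camera_info(n); print(n,{k:np.round(v,3).tolist() for k,v in c.items()})
print(arm.read_time(),arm.read_eef_rot(),arm.read_tool_pos())
E
```

```text
pics
top {'fx': 494.997, 'fy': 494.997, 'cx': 311.103, 'cy': 198.611, 'R': [[-0.001, -1.0, -0.008], [-0.987, 0.003, -0.158], [0.158, 0.008, -0.987]], 't': [-0.047, 0.561, 1.438]}
side {'fx': 361.322, 'fy': 361.322, 'cx': 314.944, 'cy': 198.545, 'R': [[-0.894, -0.447, 0.017], [-0.289, 0.549, -0.784], [0.342, -0.706, -0.62]], 't': [0.474, 0.265, 0.821]}
wrist {'fx': 285.595, 'fy': 285.595, 'cx': 319.37, 'cy': 202.103, 'T_tool_cam': [[-0.001, -0.955, -0.297, 0.076], [1.0, -0.001, 0.0, 0.0], [-0.0, -0.297, 0.955, -0.07], [0.0, 0.0, 0.0, 1.0]]}
0.15 [ 9.92137664e-01  1.25147104e-01 -1.19479472e-04 -1.02186799e-03] [ 0.16127374 -0.62919914  0.30298432]
```

View pics/top0.png

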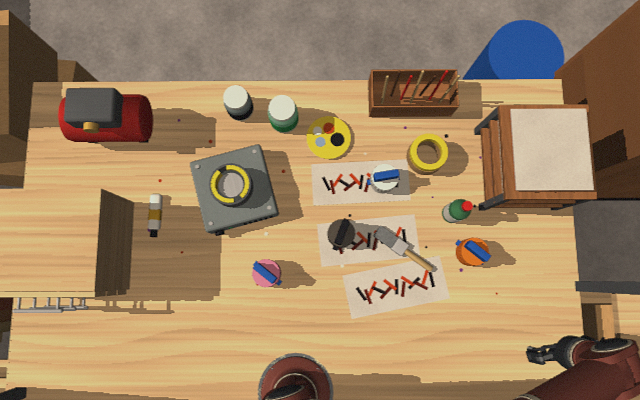

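View pics/side0.png

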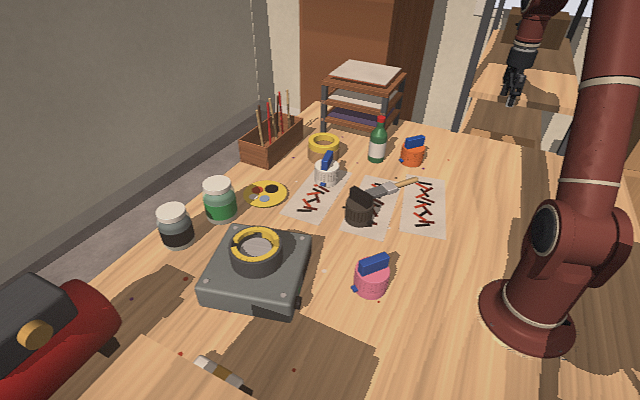

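The top view shows the fresh cartridge (white, blue bar) at about (386,177), the socket's yellow ring at (232,184) and the used cartridge at (342,234). The side view shows the ring at (256,245) and the fresh cartridge at (326,170). I'll cast rays next and enlarge the socket.

```bash
cat > h.py <<'E'
from station import arm,snapshot,camera_info,ticket
import cv2,numpy as np
from scipy.spatial.transform import Rotation as Ro
def cam(n):
    c=camera_info(n); K=np.array([[c['fx'],0,c['cx']],[0,c['fy'],c['cy']],[0,0,1]])
    if n=="wrist":
        T=np.eye(4);T[:3,:3]=Ro.from_quat(arm.read_eef_rot()).as_matrix();T[:3,3]=arm.read_tool_pos()
        T=T@np.array(c['T_tool_cam']); return K,T[:3,:3].T,-T[:3,:3].T@T[:3,3]
    return K,np.array(c['R']),np.array(c['t'])
def cast(C,uv,z):
    K,R,t=C; uv=np.atleast_2d(np.array(uv,float))
    d=(R.T@np.linalg.inv(K)@np.c_[uv,np.ones(len(uv))].T).T; o=-R.T@t
    return o+d*((z-o[2])/d[:,2])[:,None]
def mask(img,col):
    h=cv2.cvtColor(img,cv2.COLOR_BGR2HSV)
    lo,hi={'blue':((100,120,60),(125,255,255)),'yellow':((22,110,60),(33,255,255))}[col]
    return cv2.inRange(h,lo,hi)
def blobs(m,amin=30):
    cs,_=cv2.findContours(m,cv2.RETR_EXTERNAL,cv2.CHAIN_APPROX_NONE)
    return sorted([c for c in cs if cv2.contourArea(c)>amin],key=cv2.contourArea,reverse=True)
def quat(yaw):  # tool down, tool y axis at angle yaw in world
    y=np.array([np.cos(yaw),np.sin(yaw),0]);z=np.array([0,0,-1.]);x=np.cross(y,z)
    return Ro.from_matrix(np.c_[x,y,z]).as_quat()
E
python3 - <<'E'
from h import *
im=cv2.imread("pics/top0.png");C=cam("top")
for col,z in(("blue",.1),("yellow",.122)):
    for c in blobs(mask(im,col),25):
        (u,v),s,a=cv2.minAreaRect(c)
        if v<130: continue
        box=cast(C,cv2.boxPoints(((u,v),s,a)),z)
        e=[box[1]-box[0],box[2]-box[1]];L=[np.linalg.norm(q) for q in e];k=int(np.argmax(L))
        print(col,(int(u),int(v)),cast(C,(u,v),z)[0].round(3),np.round(L,3),"long dir deg",np.degrees(np.arctan2(e[k][1],e[k][0])).round(1))
# extractor yaw from top face corners (grey) z=.07
cr=im[130:250,170:290]; cv2.imwrite("pics/crop0.png",cv2.resize(cr,None,fx=5,fy=5,interpolation=cv2.INTER_CUBIC))
E
```

```text
blue (477, 250) [ 0.402 -0.517  0.1  ] [0.026 0.074] long dir deg -128.8
blue (385, 175) [ 0.621 -0.265  0.1  ] [0.073 0.024] long dir deg -80.5
blue (263, 272) [0.343 0.085 0.1  ] [0.02  0.075] long dir deg -128.6
yellow (328, 137) [ 0.729 -0.098  0.122] [0.128 0.125] long dir deg -90.2
yellow (428, 151) [ 0.684 -0.385  0.122] [0.112 0.106] long dir deg -45.1
yellow (219, 188) [0.578 0.213 0.122] [0.046 0.105] long dir deg -153.6
yellow (239, 178) [0.608 0.155 0.122] [0.046 0.106] long dir deg -153.0
```

View pics/crop0.png

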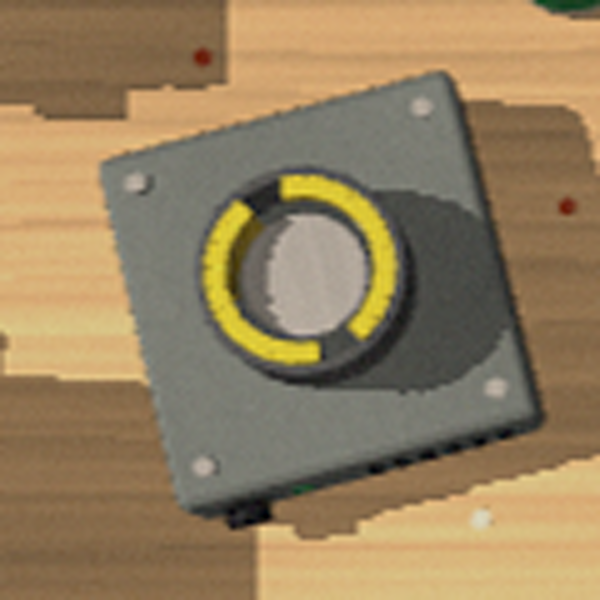

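The crop shows the ring centre at about (300,268), with notches at (265,197) and (338,345). That puts the notch line at roughly 26° in the world frame. Next I'll take closer looks with the wrist camera and check IK for the yaw options.

Run:
```python
from h import *
def opts(p,yaws):
    for y in yaws:
        q=arm.ik(p,quat(np.radians(y))); print(y,None if q is None else (round(q[0],2),round(q[6],2)))
F=[.621,-.265,.30];S=[.593,.184,.32]
arm.movep(S,quat(np.radians(26-90)))
C=cam("wrist");im=snapshot("wrist");cv2.imwrite("pics/w_s.png",im)
print("socket look",arm.read_time());opts([.593,.184,.25],(-154,-64,26,116,206))
for c in blobs(mask(im,'yellow'),300)[:4]:
    P=cast(C,c[:,0,:],.122); print(cv2.contourArea(c),cv2.minAreaRect(c)[0],P.mean(0).round(4))
arm.movep(F,quat(np.radians(9.5)))
C=cam("wrist");im=snapshot("wrist");cv2.imwrite("pics/w_f.png",im)
print("fresh look",arm.read_time(),arm.read_joint_positions());opts([.621,-.265,.2],(9.5,189.5))
for c in blobs(mask(im,'blue'),300)[:4]:
    r=cv2.minAreaRect(c); b=cast(C,cv2.boxPoints(r),.1); print(r,b.mean(0).round(4),np.linalg.norm(b[1]-b[0]),np.linalg.norm(b[2]-b[1]),[np.degrees(np.arctan2(*(e[1::-1]))).round(1) for e in(b[1]-b[0],b[2]-b[1])])
cv2.imwrite("pics/w.png",cv2.resize(np.vstack([cv2.imread("pics/w_s.png"),im]),None,fx=.75,fy=.75))
```

```text
socket look 3.4167
-154 (np.float64(-0.55), np.float64(-2.79))
-64 (np.float64(-0.05), np.float64(-1.76))
26 (np.float64(0.15), np.float64(-0.43))
116 (np.float64(0.27), np.float64(0.94))
206 (np.float64(-0.55), np.float64(-2.79))
8664.0 (569.9505615234375, 149.99505615234375) [ 0.7331 -0.0091  0.122 ]
2119.5 (351.2474670410156, 190.78872680664062) [0.6104 0.1558 0.122 ]
1837.0 (285.2019348144531, 192.1535186767578) [0.5801 0.2138 0.122 ]
fresh look 5.1167 [ 0.77276706  0.77594738 -0.81860054  1.3309448   0.56401202  1.27044985
  0.10464068]
9.5 (np.float64(0.76), np.float64(0.04))
189.5 (np.float64(-0.14), np.float64(-1.87))
((321.0, 195.0), (70.0, 20.0), 90.0) [ 0.6237 -0.2656  0.1   ] 0.018960235749089994 0.0716511104838391 [np.float64(9.6), np.float64(-79.7)]
```

View pics/w.png

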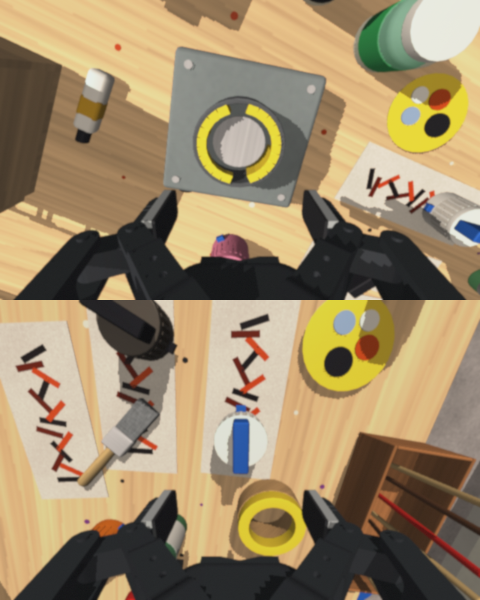

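Both views agree: the fresh bar is at (0.6237, -0.2656) with its long axis at -79.7°, the socket is near (0.595, 0.185) and the notches lie at about 27.4°. In the wrist pictures the ring sits at (238,143) and the bar at (240,447), both clear of the fingers. I'll grasp and carry it over the socket.

Run:
```python
from h import *
# refine socket from the stored wrist picture's outer ring edge: pose = commanded
im=cv2.imread("pics/w_s.png");c=camera_info("wrist")
T=np.eye(4);T[:3,:3]=Ro.from_quat(quat(np.radians(-64))).as_matrix();T[:3,3]=[.593,.184,.32];T=T@np.array(c['T_tool_cam'])
C=(np.array([[c['fx'],0,c['cx']],[0,c['fy'],c['cy']],[0,0,1]]),T[:3,:3].T,-T[:3,:3].T@T[:3,3])
P=np.vstack([cast(C,b[:,0,:],.122)[:,:2] for b in blobs(mask(im,'yellow'),300)[1:3]])
print("ring",cv2.minEnclosingCircle((P*1000).astype(np.float32)))
arm.move_gripper(.65)
g=[.6235,-.2655];q=quat(np.radians(10))
arm.movep(g+[.24],q); arm.line_to(g+[.142],.12)
print("dn",arm.read_tool_pos(),arm.read_ft_force())
arm.move_gripper(0,80); print(arm.read_opening(),arm.read_finger_force(),arm.read_ft_force())
arm.line_to(g+[.33],.2); arm.pause(.2)
print("lift",arm.read_ft_force(),arm.read_wrist_torque(),arm.read_opening(),arm.read_time())
arm.movep([.595,.185,.31],quat(np.radians(117.4)))
print(arm.read_time(),arm.read_joint_positions())
cv2.imwrite("pics/w2.png",snapshot("wrist"));a=snapshot("top");cv2.imwrite("pics/c2.png",np.hstack([cv2.resize(cv2.imread("pics/w2.png"),(400,250)),cv2.resize(a[100:260,150:400],(391,250))]))
```

```text
ring ((592.35009765625, 184.81964111328125), 55.461692810058594)
dn [ 0.62423202 -0.26544588  0.14311504] [ 0.0356194  -0.07793092  0.92137036]
0.24262484644129592 79.10499215126038 [-1.01394928 -0.13844432  4.76882991]
lift [-0.06336083 -0.5169994  -3.06737068] [-0.00883539 -0.02294597 -0.06240429] 0.24754742555630946 8.5333
10.1917 [ 0.25306604  0.8240318  -1.18082646  1.47800628  0.76951529  1.35524613
  1.06679693]
```

View pics/c2.png

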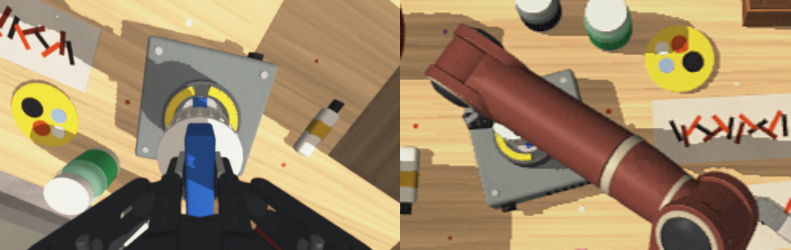

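The wrist view shows the cartridge hanging upright over the ring, with its far blue lug (200,103 in the crop) in line with a notch. I'll go down by feel.

```bash
cat >> h.py <<'E'
def down(x,y,z0,z1,fmax,step=.002,v=.03):
    z=z0
    while z>z1:
        z-=step; arm.line_to([x,y,z],v); f=np.array(arm.read_ft_force()); p=np.array(arm.read_tool_pos())
        print(round(z,4),p.round(4),f.round(1),np.array(arm.read_wrist_torque()).round(2))
        if f[2]>fmax: return z
    return z
E
python3 - <<'E'
from h import *
arm.line_to([.594,.185,.272],.1)
down(.594,.185,.272,.244,8)
print(arm.read_time())
E
```

```text
0.27 [0.5941 0.1852 0.2705] [-0.2 -0.1 -3.1] [-0.    0.06 -0.03]
0.268 [0.594  0.1849 0.2679] [ 1.1 -0.5 -2.6] [0.02 0.02 0.01]
0.266 [0.594  0.1849 0.2658] [-0.8  0.5 -3. ] [ 0.03 -0.02  0.03]
0.264 [0.5941 0.1852 0.2648] [-0.5 -1.8  1.4] [-0.2   0.14 -0.02]
0.262 [0.594  0.1853 0.2645] [-2.5 -3.4  9.7] [-0.58  0.58  0.03]
12.075
```

The drum edge touched the rim at 0.2645, and the moment says contact is on the -x,-y side. I'll shift toward +x,+y and retry small offsets.

Run:
```python
from h import *
for dx,dy in((.002,.001),(.0035,.0025),(.002,.0035),(.004,0),(.001,-.002),(-.002,.002)):
    x,y=.594+dx,.185+dy
    arm.line_to([x,y,.267],.05); print("try",dx,dy)
    if down(x,y,.266,.2555,9,.0025)<.258: break
print(arm.read_time())
```

```text
try 0.002 0.001
0.2635 [0.596  0.1861 0.2649] [-1.7 -2.2  6.3] [-0.4   0.38 -0.01]
0.261 [0.5959 0.1862 0.2647] [-4.  -5.9 16. ] [-0.89  0.95  0.02]
try 0.0035 0.0025
0.2635 [0.5974 0.1875 0.2649] [-2.6 -2.3  7.8] [-0.51  0.55  0.  ]
0.261 [0.5973 0.1876 0.2648] [-4.7 -5.5 16.5] [-0.99  1.11  0.06]
try 0.002 0.0035
0.2635 [0.5959 0.1885 0.2649] [-2.2 -3.2  8.5] [-0.56  0.67  0.07]
0.261 [0.5958 0.1885 0.2649] [-5.7 -6.7 17.7] [-1.02  1.21  0.08]
try 0.004 0
0.2635 [0.5979 0.1849 0.2649] [-2.8 -3.9  8.4] [-0.65  0.53 -0.01]
0.261 [0.5977 0.185  0.2647] [-4.7 -5.6 17.3] [-1.21  1.03 -0.06]
try 0.001 -0.002
0.2635 [0.5948 0.1833 0.2646] [-2.4 -2.6  6.7] [-0.58  0.41 -0.07]
0.261 [0.5946 0.1835 0.2643] [-5.4 -3.6 14.9] [-1.15  0.85 -0.15]
try -0.002 0.002
0.2635 [0.592  0.1871 0.2648] [-1.6 -2.4  7.8] [-0.4   0.58  0.07]
0.261 [0.5919 0.1871 0.2647] [-4.1 -5.1 16.3] [-0.9   1.12  0.11]
16.875
```

The contact moments stay nearly balanced, so this isn't a clear one-sided miss. A look from the side camera and the wrist should settle it.

Run:
```python
from h import *
arm.line_to([.596,.186,.272],.1);arm.pause(.2)
print(arm.read_tool_pos(),Ro.from_quat(arm.read_eef_rot()).as_matrix().round(4).tolist())
s=snapshot("side");w=snapshot("wrist");cv2.imwrite("pics/s3.png",s);cv2.imwrite("pics/w3.png",w)
a=cv2.resize(s[165:290,195:320],(500,500),interpolation=cv2.INTER_CUBIC)
b=cv2.resize(w[100:300,230:350],(300,500),interpolation=cv2.INTER_CUBIC)
cv2.imwrite("pics/c3.png",np.hstack([a,b]))
```

```text
[0.59570419 0.18576137 0.27074354] [[-0.8877, -0.4604, -0.0018], [-0.4604, 0.8877, -0.0008], [0.002, 0.0001, -1.0]]
```

View pics/c3.png

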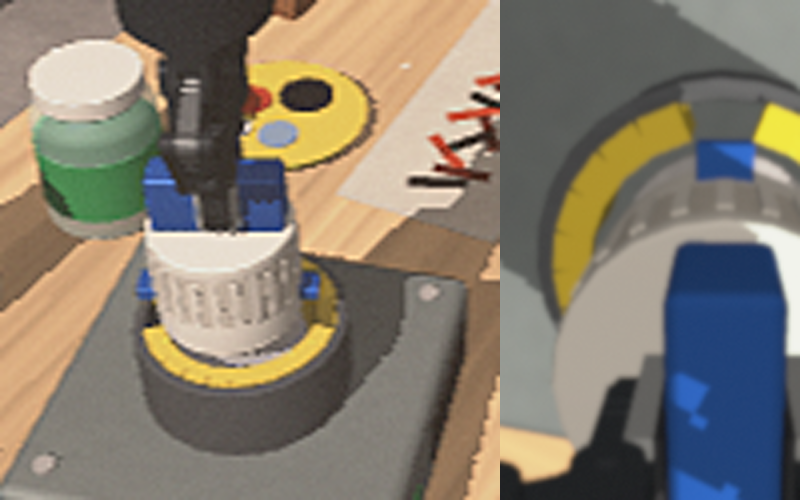

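The side view shows the lugs at (145,283) and (310,285) in the crop. Their midpoint is left of the ring's centre (about 241), so the cartridge is off along the bar. I'll quantify that with rays from the same camera.

Run:
```python
from h import *
C=cam("side");s0=cv2.imread("pics/side0.png");s3=cv2.imread("pics/s3.png")
u=np.array([.888,.460]);n=np.array([-.46,.888])
bs=[b for b in blobs(mask(s0,'yellow'),20) if 215<b[:,0,0].mean()<300 and 210<b[:,0,1].mean()<290]
P=np.vstack([cast(C,b[:,0,:],.122)[:,:2] for b in bs]);c,r=cv2.minEnclosingCircle((P*1000).astype(np.float32));c=np.array(c)/1000
print("ring side",len(bs),c.round(4),r,"along",c@u,"across",c@n)
tcp=np.array([.5957,.1858]);print("tcp along",tcp@u,"across",tcp@n)
for b in blobs(mask(s3,'blue'),5):
    p=b[:,0,:]
    if not(225<p[:,1].mean()<250 and 195<p[:,0].mean()<290): continue
    Q=cast(C,p,.1436)[:,:2]; print("lug",p.min(0),p.max(0),"along",(Q@u).min().round(4),(Q@u).max().round(4),"across",(Q@n).mean().round(4))
# top view ring, same way
im=cv2.imread("pics/top0.png");C=cam("top")
P=np.vstack([cast(C,b[:,0,:],.122)[:,:2] for b in blobs(mask(im,'yellow'),25) if 200<b[:,0,0].mean()<260 and b[:,0,1].mean()>150])
c,r=cv2.minEnclosingCircle((P*1000).astype(np.float32));c=np.array(c)/1000;print("ring top",c,r,"along",c@u,"across",c@n)
```

```text
ring side 2 [0.5904 0.1853] 55.88850402832031 along 0.6095285385742187 across -0.10708673657226564
tcp along 0.6144496 across -0.10903159999999999
lug [230 233] [232 239] along 0.6576 0.6647 across -0.1052
lug [271 233] [274 239] along 0.5664 0.5736 across -0.1082
ring top [0.59348486 0.18458708] 56.08507537841797 along 0.6119246162719727 across -0.10908970837402344
```

Side-view rays put the lug midpoint at 0.6156 along the bar, against 0.6095 for the ring, so the cartridge must shift about 6 mm back along it. Retrying there.

Run:
```python
from h import *
u=np.array([.888,.460]);n=np.array([-.46,.888])
for a,b in((.6085,-.109),(.6085,-.107),(.6085,-.111),(.6065,-.109),(.6065,-.107),(.6065,-.111)):
    x,y=a*u+b*n
    arm.line_to([x,y,.267],.05); print("try",a,b)
    if down(x,y,.266,.2555,9,.0025)<.258: break
print(arm.read_time())
```

```text
try 0.6085 -0.109
0.2635 [0.5905 0.183  0.2632] [ 0.4  0.2 -2.2] [ 0.01  0.03 -0.07]
0.261 [0.5904 0.1831 0.2608] [ 0.5 -0.3 -2.5] [-0.03  0.04 -0.02]
0.2585 [0.5904 0.183  0.2583] [-0.  -0.  -2.5] [ 0.02 -0.02 -0.07]
0.256 [0.5904 0.183  0.2558] [-0.1  0.1 -2.4] [ 0.02 -0.02 -0.03]
0.2535 [0.5904 0.183  0.2533] [ 0.2 -0.5 -2.3] [ 0.01 -0.05 -0.01]
19.0167
```

The drum went in freely. Now down through the notches onto the plate.

Run:
```python
from h import *
x,y=.6085*np.array([.888,.460])-.109*np.array([-.46,.888])
down(x,y,.2535,.241,12)
print(arm.read_time())
```

```text
0.2515 [0.5905 0.183  0.2513] [ 0.9 -0.3 -2.7] [-0.03  0.02 -0.02]
0.2495 [0.5905 0.183  0.2493] [-0.3 -0.5 -2.5] [ 0.02  0.03 -0.  ]
0.2475 [0.5905 0.183  0.2473] [ 0.8 -0.1 -2. ] [ 0.06 -0.04  0.04]
0.2455 [0.5906 0.1833 0.2467] [-1.7 -2.2  3.6] [-0.33  0.34  0.  ]
0.2435 [0.5906 0.1833 0.2444] [-1.3 -1.2  5.6] [-0.32  0.34 -0.  ]
0.2415 [0.5906 0.1833 0.2425] [-1.2 -2.   5.6] [-0.41  0.41 -0.06]
0.2395 [0.5906 0.1833 0.2407] [-1.3 -2.   5.8] [-0.47  0.45 -0.01]
20.7667
```

The lugs passed through the notches, with plate contact at 0.2467 and a force that matches the spring. I'll press down to the free-turning height and turn clockwise in steps.

Run:
```python
from h import *
x,y=.6085*np.array([.888,.460])-.109*np.array([-.46,.888])
down(x,y,.2395,.2285,40,.004)
print(arm.read_time())
for d in list(range(10,91,10))+[92]:
    arm.movep([x,y,.2282],quat(np.radians(117.4-d)))
    f=np.array(arm.read_ft_force());t=np.array(arm.read_wrist_torque());R=Ro.from_quat(arm.read_eef_rot()).as_matrix()
    print(d,np.degrees(np.arctan2(R[1,1],R[0,1])).round(1),np.array(arm.read_tool_pos()).round(4),f.round(1),t.round(2),round(arm.read_opening(),3),round(arm.read_time(),1))
    if np.abs(f).max()>60 or abs(t[2])>2.5: break
```

```text
0.2355 [0.5906 0.1834 0.2371] [-2.1 -2.6  8.2] [-0.52  0.55 -0.01]
0.2315 [0.5906 0.1834 0.2335] [-2.8 -2.8 11.6] [-0.7   0.64 -0.01]
0.2275 [0.5906 0.1834 0.2299] [-2.6 -3.9 13.1] [-0.78  0.71 -0.02]
21.6167
10 107.3 [0.591  0.1843 0.2313] [-1.9 -1.2 12.5] [-0.41  0.53 -0.21] 0.243 21.9
20 97.3 [0.5914 0.1848 0.2315] [-0.1 -0.7 11.8] [-0.26  0.43 -0.23] 0.241 22.2
30 87.3 [0.5916 0.1851 0.2316] [-0.6 -0.7 12.1] [-0.11  0.34 -0.24] 0.245 22.4
40 77.3 [0.5918 0.1852 0.2317] [-0.2  0.1 10.8] [-0.13  0.25 -0.2 ] 0.242 22.7
50 67.4 [0.592  0.1853 0.2318] [ 1.   1.  12.3] [-0.11  0.22 -0.18] 0.247 23.0
60 57.4 [0.5921 0.1852 0.2318] [-1.1 -0.1 11.2] [-0.05  0.14 -0.21] 0.244 23.2
70 47.4 [0.5922 0.1852 0.2318] [ 1.5 -0.3 11.2] [-0.08  0.15 -0.18] 0.243 23.5
80 37.4 [0.5923 0.1851 0.2317] [-0.2  0.1 11.4] [-0.08  0.09 -0.18] 0.245 23.8
90 27.4 [0.5924 0.185  0.2317] [-0.  -0.1 11.9] [-0.15  0.1  -0.14] 0.243 24.0
92 25.5 [0.5923 0.185  0.2316] [-0.5  0.  10.5] [-0.23  0.07  0.14] 0.241 24.3
```

It turned freely. I'll feel for the stop, then let it rise and check the height.

Run:
```python
from h import *
def rep(d):
    t=np.array(arm.read_wrist_torque()); print(d,np.array(arm.read_tool_pos()).round(4),np.array(arm.read_ft_force()).round(1),t.round(2),round(arm.read_time(),1)); return abs(t[2])
for d in(94,96,98,100):
    arm.movep([.5924,.185,.2282],quat(np.radians(117.4-d)))
    if rep(d)>.9: break
d-=2   # stop touched: back off a little, then rise with the spring
arm.movep([.5924,.185,.2282],quat(np.radians(117.4-d)));rep(d)
for z in(.232,.235,.2375,.240,.242): arm.line_to([.5924,.185,z],.03);rep(z)
```

```text
94 [0.5927 0.1856 0.2315] [-3.4 -4.6 15.8] [-0.89  0.88  1.26] 24.5
92 [0.5928 0.1856 0.2312] [-2.4 -2.8 12.9] [-0.64  0.83  0.15] 24.8
0.232 [0.5928 0.1856 0.2345] [-2.1 -3.5 11.6] [-0.55  0.61  0.1 ] 25.1
0.235 [0.5928 0.1856 0.2371] [-2.1 -2.2 10.4] [-0.52  0.49  0.04] 25.3
0.2375 [0.5928 0.1854 0.2379] [0.5 0.2 2.2] [ 0.   -0.09  0.07] 25.6
0.24 [0.5929 0.1853 0.238 ] [  4.    3.7 -10.4] [ 0.7  -1.28  0.07] 25.8
0.242 [0.5929 0.1852 0.2381] [  5.5   4.6 -19.6] [ 1.1  -1.84  0.06] 26.1
```

It met the stop, rose to 0.238 (centre 23 mm above the rim) and stayed there against a 17 N pull, so it is locked. I'll release, retreat and check.

Run:
```python
from h import *
arm.line_to([.5928,.1854,.2378],.03);print(arm.read_ft_force());arm.move_gripper(.65)
arm.line_to([.5928,.1854,.36],.15);arm.pause(.3)
print(arm.read_ft_force(),arm.read_time())
s=snapshot("side");w=snapshot("wrist")
cv2.imwrite("pics/c4.png",np.hstack([cv2.resize(s[165:290,195:320],(400,400)),cv2.resize(w[100:300,220:420],(400,400))]))
```

```text
[ 2.54636564  0.53062344 -1.02968376]
[0.12143725 0.44198806 0.42770676] 28.0417
```

View pics/c4.png

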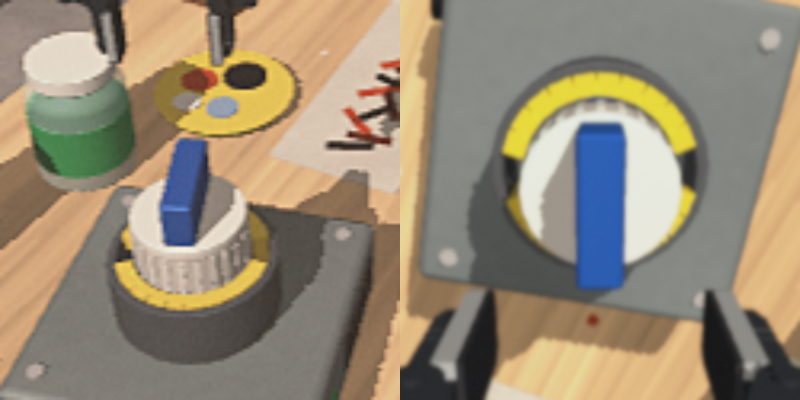

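The cartridge sits upright in the ring, with the bar (600,205) at right angles to the notches (512,170 and 690,170), the lugs under the flange and the fingers clear. Handing in.

```bash
python3 -c "
from station import ticket
print(ticket.finish_job())"
```

```text
the job is handed in; nothing more can be done
None
```

The fresh cartridge is locked in the socket: its centre came to about 23 mm above the rim and held against a pull of about 17 N. I then let go and handed the job in after about 28 s, without seeing the verdict.

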